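# Punch a marked plate in a watchmaker's bench press

### The job

First clear the bench press: using the brush, never your fingers, sweep every piece of scrap along the bed into the pan at its end, before the slide is moved towards the punch, and lay the brush back on the dark mat, bristles down. Then lay the brass plate flat in the slide's nest with its marked end towards the punch, swing the toggle clamp over centre onto it, bring the slide along until the mark is exactly under the punch tip and press the punch right down onto it, and only there. Finally run the slide fully home, swing the clamp fully back open, and put the plate flat in the wooden tray, leaving everything else on the bench where it is.

Things in the scene. Friction and masses are not known exactly. Their poses are not given: they have to be found in the camera images.
- press: Grey fixed punch press. Origin: underside, lane centre line; x across the lane away from the robot, y along it to the scrap pan. Bed top 22 mm up, lane 80 wide between 10 mm high, 6 mm thick fences, y -200 to 115. Then the open pan: x -52..52, y 115..211, floor 4 up, sides 28, end 40 high. Column at x 68..100, y 40..80; head 36 across, 90..142 up, over x=0, y=60. Scrap lies at y 35..105.
- slide (a joint): Work slide along the lane (press +y), m. 0 = fully home, away from the punch (leading edge at press y=-25 mm); stops at 0.135. Friction 2 N, stays where it is left. Its flat top is 42 mm above the bench, 116 mm wide.
- slide_post (a point): Centre of the top of the slide's upright black grip post (16 mm thick, 43 mm high, foot on a tab of the slide 42 mm above the bench), at nest x=-85, y=+5 mm (the robot's side of the lane). Pinch it to move the slide.
- nest (a point): Centre of the nest's floor on the slide, on the lane's centre line, 42 mm up (press y=-80 mm at slide 0); axes as the press. It takes the plate with its length along y, 2 mm play all round, between 5 mm high stops: one 34 mm wide at the middle of each end, two on each long side at y 27 to 45 mm either way; the middle of the long sides is free for fingers.
- clamp (a joint): Toggle clamp arm on the slide, rad; axis along press x, pivot at nest x=0, y=-85, z=+32 mm. 0 = fully open (arm upright, handle leaning back from the punch, nearly level), about 1.6 = closed on the plate (arm level over its unmarked end, handle upright), 1.75 = closed on nothing. An over-centre spring drives it from 0.8 to either end with up to 0.3 N m.
- clamp_bar (a point): Centre of the clamp handle's black T-bar: round, 12 mm thick, 84 mm long, parallel to press x, 80 mm from the pivot; a 10 mm rod joins its middle to the pivot, the ends are free to pinch. At clamp angle q it lies 80*cos(2.996-q) mm in press y and 80*sin(2.996-q) mm in height from the pivot.
- punch (a joint): Spring plunger of the punch, m pressed down. 0 = up; it meets a plate lying in the nest at 0.014 (about 7 N); 0.020 its stop. It springs back.
- punch_tip (a point): Point of the punch (66 mm above the bench when up, 14 mm above a plate in the nest). The black press cap (34 mm across) is straight above it, its top 101 mm above the tip, 167 mm above the bench when up: press down there.
- plate: Brass plate 50 x 90 x 10 mm, 0.3 kg, lying flat. Origin: centre of the underside; y along the 90 mm length towards the marked end, z up.
- mark (a point): The dark 9 mm dot on the plate's top, 25 mm from its centre towards the plate's +y end.
- brush: Wooden bench brush with pale bristles, 0.12 kg, lying bristles down. Origin: underside of the bristles, centre of the head; x from handle to head. Head 66 (x) x 26 (y) x 34 mm high; handle in line behind it, from x=-30 to -150, 18 mm wide, from 16 to 34 mm above the bristles' underside. It stands on its head, the handle clear of the bench.
- mat: Dark rubber mat fixed on the bench, 300 (x) x 220 (y) x 3 mm. Origin: centre of the underside.
- tray: Shallow wooden tray fixed on the bench, 130 (x) x 140 (y) x 18 mm outside, walls and floor 6 mm (inside 118 x 128). Origin: centre of the underside.
- scrap1: Scrap on the press bed (may be absent): brass block 14 x 14 x 13 mm, under 25 g. Origin: underside.
- scrap2: Scrap on the press bed (may be absent): steel disc 14 mm across, 13 mm high, under 25 g. Origin: underside.
- scrap3: Scrap on the press bed (may be absent): brass L-shaped offcut 18 x 13 x 13 mm, under 25 g. Origin: underside.
- scrap4: Scrap on the press bed (may be absent): steel block 18 x 11 x 12 mm, under 25 g. Origin: underside.
- scrap5: Scrap on the press bed (may be absent): brass disc 17 mm across, 12 mm high, under 25 g. Origin: underside.
- loupe: Bystander, not part of the job: black eye loupe, 38 mm across, 30 mm high. Origin: underside.
- screwdriver: Bystander, not part of the job: screwdriver 120 mm long. Origin: underside.
- oil_jar: Bystander, not part of the job: small glass jar, 40 mm across, 45 mm high, with a lid. Origin: underside.
- bezel: Bystander, not part of the job: steel bezel ring, 44 mm across, 10 mm high. Origin: underside.
- tweezers: Bystander, not part of the job: steel tweezers 135 mm long. Origin: underside.
- vial: Bystander, not part of the job: small amber bottle, 26 mm across, 55 mm high. Origin: underside.

How it is judged:
On the way, in this order (a step that is already met when the one before it is completed fails the run):
1. all the scrap has been swept into the pan (y of scrap1 in the frame of press between 0.117 and 0.214 m and x of scrap1 in the frame of press between -0.056 and 0.056 m and height (world z) of each of scrap1, scrap2, scrap3, scrap4, scrap5 below 0.036 m and y of scrap2 in the frame of press between 0.117 and 0.214 m and x of scrap2 in the frame of press between -0.056 and 0.056 m and y of scrap3 in the frame of press between 0.117 and 0.214 m and x of scrap3 in the frame of press between -0.056 and 0.056 m and y of scrap4 in the frame of press between 0.117 and 0.214 m and x of scrap4 in the frame of press between -0.056 and 0.056 m and y of scrap5 in the frame of press between 0.117 and 0.214 m and x of scrap5 in the frame of press between -0.056 and 0.056 m), for 0.2 s.
2. the plate is in the nest with the clamp closed on it (x of plate in the frame of nest between -0.005 and 0.005 m and y of plate in the frame of nest between -0.005 and 0.005 m and z of plate in the frame of nest below 0.004 m and angle between plate's own z axis and vertical below 0.08 rad and value of joint clamp between 1.5 and 1.7 rad), for 0.2 s.
3. the punch is pressed onto the plate with the mark under its tip (4 mm), the plate still clamped (x of plate in the frame of nest between -0.005 and 0.005 m and y of plate in the frame of nest between -0.005 and 0.005 m and z of plate in the frame of nest below 0.004 m and angle between plate's own z axis and vertical below 0.08 rad and value of joint clamp above 1.5 rad and value of joint punch above 0.012 m and horizontal distance between mark and punch_tip below 0.004 m), for 0.05 s.
At the end, for the whole second after the job is handed in: All scrap is in the pan; the brush lies bristles down with its head on the mat; the plate lies flat within the tray; the clamp is open (below 0.15 rad), the slide home (within 10 mm) and the punch up; all at rest (all of step 1 and x of brush in the frame of mat between -0.15 and 0.15 m and y of brush in the frame of mat between -0.11 and 0.11 m and z of brush in the frame of mat below 0.008 m and angle between brush's own z axis and vertical below 0.15 rad and linear speed of each of brush, plate below 0.02 m/s and x of plate in the frame of tray between -0.05 and 0.05 m and y of plate in the frame of tray between -0.05 and 0.05 m and z of plate in the frame of tray below 0.01 m and angle between plate's own z axis and vertical below 0.1 rad and value of joint clamp below 0.15 rad and value of joint slide below 0.01 m and value of joint punch below 0.004 m); the robot touches nothing.
It fails at once if the fingers touch scrap (contact force between the fingers and scrap1 above 0.5 N or contact force between the fingers and scrap2 above 0.5 N or contact force between the fingers and scrap3 above 0.5 N or contact force between the fingers and scrap4 above 0.5 N or contact force between the fingers and scrap5 above 0.5 N).
It fails at once if the slide is run towards the punch (over 30 mm) while scrap lies on the bed (value of joint slide above 0.03 m and ((y of scrap1 in the frame of press between -0.2 and 0.113 m and x of scrap1 in the frame of press between -0.05 and 0.05 m) or (y of scrap2 in the frame of press between -0.2 and 0.113 m and x of scrap2 in the frame of press between -0.05 and 0.05 m) or (y of scrap3 in the frame of press between -0.2 and 0.113 m and x of scrap3 in the frame of press between -0.05 and 0.05 m) or (y of scrap4 in the frame of press between -0.2 and 0.113 m and x of scrap4 in the frame of press between -0.05 and 0.05 m) or (y of scrap5 in the frame of press between -0.2 and 0.113 m and x of scrap5 in the frame of press between -0.05 and 0.05 m))).
It fails at once if the punch is pressed down with the mark not under its tip (6 mm) (value of joint punch above 0.011 m and horizontal distance between mark and punch_tip above 0.006 m).
It fails at once if a bystander is moved more than 40 mm (distance of any of loupe, screwdriver, oil_jar, bezel, tweezers, vial from where it was at the start of the episode above 0.04 m).
Of scrap1, scrap2, scrap3, scrap4, scrap5 only 2 to 5 are there at a start; the rules pass over those that are not, and their reading is None.
At some moment in a run one of plate, brush may be knocked a few centimetres aside while the robot is not near it.
Once in a run the grip may slacken for a moment while it holds something.
It also fails if it takes over 210 s, if anything falls off the work surface, if the arm or the gripper's body presses on something with over 40 N, if the wrist force passes 120 N, or if a joint passes its speed limit or range.

### The arm

A 6-joint arm with a two-finger parallel gripper is mounted at the origin on the work surface. World frame = base frame: x ahead of the robot, y to its left, z up, the work surface at z = 0. Lengths are in m, angles in rad, forces in N, time in s.
With the tool pointing down it reaches from about 0.325 to 0.9 m from the base axis. Payload 6.1 kg.
Tool frame: the origin (TCP) lies midway between the tips of the shut fingers; the grasp point (between the pads) lies 19 mm behind it; z points along the fingers, y is the line along which they close (so a half turn about z gives the same grasp; the last joint's range is limited). The gripper opens to 85 mm and grips with 20 to 120 N. Pads are 22 mm wide; open, the fingers measure 114 mm over their backs; the gripper's body (76 mm by 85 mm) begins 54 mm behind the grasp point. The pads swing forward as they close: fully open they stand 13 mm farther back than shut.
Start: joints at [1.02, 0.22, 1.526, -0, 1.395, -0.126], TCP at [0.258, 0.569, 0.231] pointing down, gripper open.
Joint ranges: [-2.98, 2.98], [-0.91, 2.08], [0.09, 2.57], [-1.24, 4.39], [0.2, 2.65], [-2.68, 2.68]. Speed limits (rad/s): [2.57, 2.57, 3.01, 3.14, 3.14, 3.14].

### API

Orientations are given as [roll, pitch, yaw] about the fixed x, y, z axes, in that order (R = Rz(yaw) Ry(pitch) Rx(roll)).
In Python, from plant import movep, move_l, set_joints, gripper_to, hold, inverse_kinematics, observe, get_image, get_calibration, Unreachable, job_done gives the robot as it stands. Calls block until the motion is done:
- movep(position, orientation): joint-space move of the TCP to a pose.
- move_l(position, feed=0.15, rotation=None, max_force=None): straight line of the TCP; rotation=None keeps the orientation; feed is the mean speed in m/s. With max_force (N) it stops when the force on the tool has changed by that much, and returns True; else False.
- set_joints(angles): joint-space move.
- gripper_to(opening, f_grip=None): finger opening in m; f_grip is the grip in N (None keeps the last); returns when the fingers have stopped.
- hold(seconds).
- inverse_kinematics(position, orientation): joint angles nearest the present ones, or None.
- observe(): the state.
- get_image(name): name is "scene" or "top" or "wrist"; returns (picture, depth): 480x640x3 uint8, red, green, blue; 480x640 float32, m along the optical axis (not along the pixel's ray), 0 where there is no reading.
- get_calibration(name): a dict with "intrinsics" (3x3 intrinsics, pixels), "dist_coeffs" ([k1, k2, p1, p2, k3] as OpenCV has them; the pictures are not rectified), "world_from_camera" (4x4, takes a point from camera to world coordinates). Camera axes: x right, y down, z forward; pixel columns grow to the right and rows downward; lengths in m; the calibration is good to about 2 mm. A picture is of the moment at which its call begins: read the wrist's pose just before it. get_calibration takes no time and is no camera call; for the wrist camera it gives the pose at the moment of the call.
A pose or a line that the arm cannot do raises Unreachable and nothing moves.
- job_done(): hands the job in; it is judged then, once.
The state is a dict: "time_s": time; "q": joint angles; "joint_velocities": joint speeds; "joint_torque": joint torques, N m; "eef_pos": TCP position; "tcp_rot": TCP orientation; "ft_force": force on the tool from outside, world axes, zero at the start; "torque": the same for the moment, N m; "opening": finger opening in m; "grasp_force": force on a finger pad.
Only numpy, scipy, OpenCV 4.12 (cv2) and the standard library are available. Lean on these libraries where they do the work, as an engineer would, in place of code of your own. Each camera call takes 0.05 s, during which the arm holds its last target. There are 200 camera calls.

## Working session

There is one attempt and no reset: what is moved stays moved. The work goes in short steps, each a Python script; the robot and the scene stay as the last script left them, time stands still between calls to the robot, and variables do not carry over. Pictures are saved under pics/ and viewed, at most 14 in all, crops included, and the job is handed in when it is done.

```bash
ls; mkdir -p pics
python3 - <<'E'
from plant import *
import cv2, numpy as np
for n in ("scene","top"):
    im,d=get_image(n); c=get_calibration(n)
    np.savez(f"pics/{n}0.npz",im=im,d=d,**c)
    cv2.imwrite(f"pics/{n}0.png",im[:,:,::-1]); print(n,c)
print(observe())
E
```

```text
pics
scene {'intrinsics': array([[621.64513357,   0.        , 321.28179101],
       [  0.        , 621.64513357, 240.24234957],
       [  0.        ,   0.        ,   1.        ]]), 'dist_coeffs': array([0.02918608, 0.        , 0.        , 0.        , 0.        ]), 'world_from_camera': array([[ 0.1329512 ,  0.80218864, -0.5820802 ,  1.33283667],
       [ 0.99100618, -0.11659521,  0.06566811, -0.15985942],
       [-0.01518956, -0.58557573, -0.81047538,  1.10648801],
       [ 0.        ,  0.        ,  0.        ,  1.        ]])}
top {'intrinsics': array([[468.32104086,   0.        , 326.45320404],
       [  0.        , 468.32104086, 240.01013957],
       [  0.        ,   0.        ,   1.        ]]), 'dist_coeffs': array([-0.1090528,  0.       ,  0.       ,  0.       ,  0.       ]), 'world_from_camera': array([[ 0.0029167 , -0.98102687,  0.19384989,  0.42416502],
       [-0.99978064, -0.00688131, -0.01978176, -0.06269296],
       [ 0.02074038, -0.19374967, -0.98083174,  1.02784927],
       [ 0.        ,  0.        ,  0.        ,  1.        ]])}
{'time_s': 0.1, 'q': array([ 1.01989947e+00,  2.21194288e-01,  1.52753032e+00, -1.31554350e-05,
        1.39469305e+00, -1.26076320e-01]), 'joint_velocities': array([-9.27068118e-05, -2.72897941e-03, -3.03292411e-05, -9.15392137e-04,
       -1.15904272e-03, -5.36937523e-04]), 'joint_torque': array([ 2.43864008e-03, -4.98240387e+01, -3.90548193e+01, -2.31076052e-05,
        5.65283626e-03, -5.31857336e-05]), 'eef_pos': array([0.25729599, 0.56896588, 0.23026171]), 'tcp_rot': array([-3.13978051e+00, -2.16634904e-04,  2.71677423e+00]), 'ft_force': array([ 0.61694472, -0.4389666 , -0.94577709]), 'torque': array([ 0.01167427, -0.03640803, -0.02113803]), 'grasp_force': 0.0, 'opening': 0.0855661551617289}
```

View pics/top0.png

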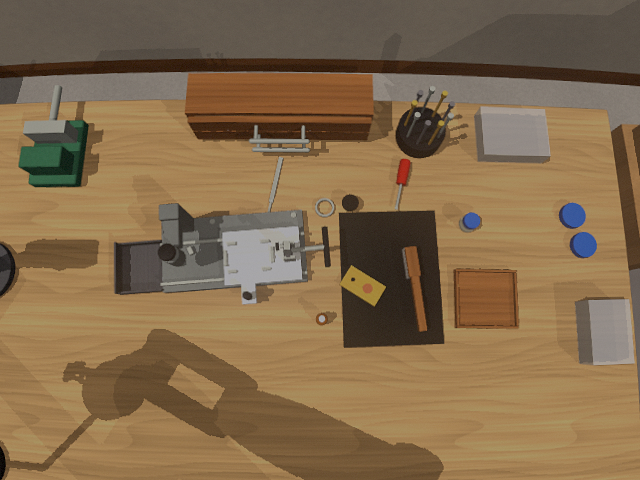

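View pics/scene0.png

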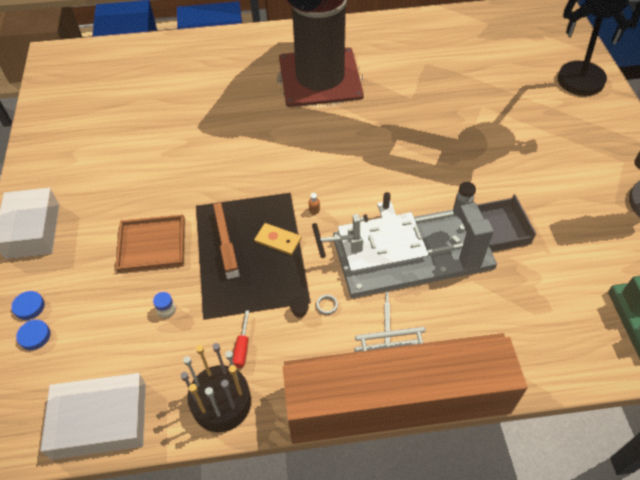

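The top view shows the press lane at about (115–310, 210–295) with the pan on the left. The plate is at (363,286) and its dark mark at about (354,279). The brush head is at (411,262), the tray at (486,298) and the mat at (390,280). Next come rough positions and wrist views.

```bash
cat > h.py <<'E'
from plant import *
import numpy as np, cv2
from numpy import pi
def rays(px,c):
    p=cv2.undistortPoints(np.float64(px).reshape(-1,1,2),c["intrinsics"],c["dist_coeffs"]).reshape(-1,2)
    T=c["world_from_camera"]; return T[:3,3],np.c_[p,np.ones(len(p))]@T[:3,:3].T
def onplane(px,c,z):
    o,d=rays(px,c); return o+d*((z-o[2])/d[:,2])[:,None]
def proj(P,c):
    T=np.linalg.inv(c["world_from_camera"]); 
    r,_=cv2.Rodrigues(T[:3,:3]); return cv2.projectPoints(np.float64(P).reshape(-1,3),r,T[:3,3],c["intrinsics"],c["dist_coeffs"])[0].reshape(-1,2)
def snap(n,name):
    c=get_calibration(n); im,d=get_image(n)
    np.savez(f"pics/{name}.npz",im=im,d=d,**c); cv2.imwrite(f"pics/{name}.png",im[:,:,::-1]); return im,d,c
def load(name):
    f=np.load(f"pics/{name}.npz"); return f["im"],f["d"],f
def down(yaw): return [pi,0,yaw]
E
python3 - <<'E'
from h import *
np.set_printoptions(precision=4,suppress=True)
im,d,c=load("top0")
def P(px,z): print(px,z,onplane([px],c,z)[0])
P((354,279),.013);P((363,286),.013);P((411,262),.037);P((421,330),.037);P((486,298),.018)
for m in [(340,212),(434,211),(442,342),(345,346)]: P(m,.003)
P((168,252),.167);P((248,296),.085);P((326,247),.086)
P((117,244),.04);P((117,293),.04)
movep([0.50,0.10,0.42],down(pi)); im,d,cc=snap("wrist","w1"); print(cc["world_from_camera"],cc["intrinsics"],observe()["eef_pos"])
movep([0.42,-0.22,0.38],down(pi)); snap("wrist","w2")
E
```

```text
(354, 279) 0.013 [ 0.5386 -0.1434  0.013 ]
(363, 286) 0.013 [ 0.5234 -0.1629  0.013 ]
(411, 262) 0.037 [ 0.573  -0.2649  0.037 ]
(421, 330) 0.037 [ 0.4284 -0.2822  0.037 ]
(486, 298) 0.018 [ 0.4966 -0.4334  0.018 ]
(340, 212) 0.003 [ 0.6915 -0.1138  0.003 ]
(434, 211) 0.003 [ 0.696  -0.3289  0.003 ]
(442, 342) 0.003 [ 0.4023 -0.3354  0.003 ]
(345, 346) 0.003 [ 0.3948 -0.1239  0.003 ]
(168, 252) 0.167 [0.5693 0.2171 0.167 ]
(248, 296) 0.085 [0.4948 0.0755 0.085 ]
(326, 247) 0.086 [ 0.5957 -0.0808  0.086 ]
(117, 244) 0.04 [0.6074 0.3732 0.04  ]
(117, 293) 0.04 [0.501  0.3643 0.04  ]
[[ 0.0008  0.9495  0.3138  0.4208]
 [ 1.     -0.0011  0.0007  0.1006]
 [ 0.001   0.3138 -0.9495  0.5627]
 [ 0.      0.      0.      1.    ]] [[414.4594   0.     317.7069]
 [  0.     414.4594 241.0633]
 [  0.       0.       1.    ]] [0.4999 0.1007 0.4196]
```

View pics/w1.png

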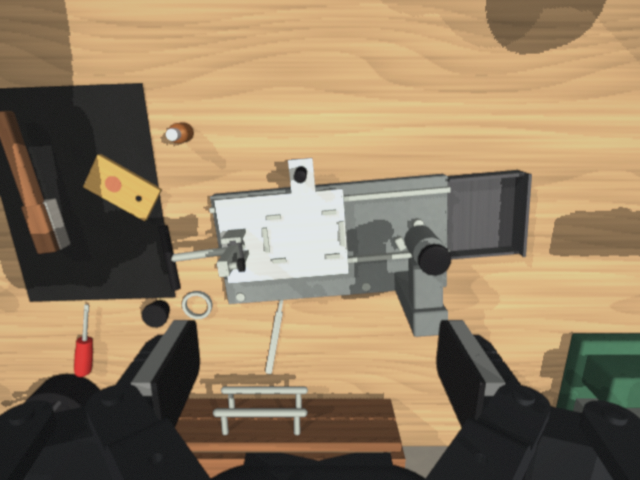

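View pics/w2.png

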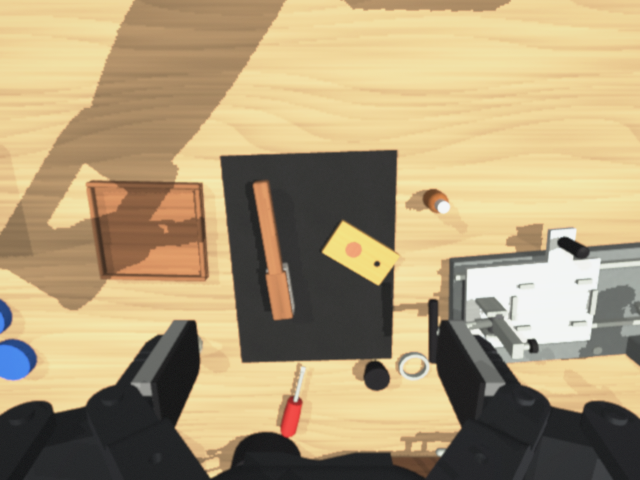

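W1 shows the cap at (433,257), the post at (300,173), the slide's white top spanning (214–349, 190–283) and scrap near (395,248) beside the punch. W2 shows the plate at (361,253) with its dark mark at (377,264), the brush head at (281,297) and the tray at (152,230). I'll use the depth maps for precise poses.

```bash
cat >> h.py <<'E'
def cloud(d,c):
    v,u=np.mgrid[0:480,0:640]; p=cv2.undistortPoints(np.float64(np.c_[u.ravel(),v.ravel()]).reshape(-1,1,2),c["intrinsics"],c["dist_coeffs"]).reshape(-1,2)
    T=c["world_from_camera"]; z=d.ravel()[:,None]; X=np.c_[p*z,z]@T[:3,:3].T+T[:3,3]; X[d.ravel()==0]=np.nan
    return X.reshape(480,640,3)
def near(X,xy,r,zlo,zhi,mask=None):
    m=(np.hypot(X[...,0]-xy[0],X[...,1]-xy[1])<r)&(X[...,2]>zlo)&(X[...,2]<zhi)
    if mask is not None: m&=mask
    return X[m]
def rect(P):
    (c,s,a)=cv2.minAreaRect(np.float32(P[:,:2]*1000)); return np.array(c)/1000,s,a
def hsv(im): return cv2.cvtColor(im,cv2.COLOR_RGB2HSV)
E
python3 - <<'E'
from h import *
np.set_printoptions(precision=4,suppress=True)
for n in ("w1","w2","top0","scene0"):
    im,d,c=load(n); X=cloud(d,c); H=hsv(im).astype(int); print(n)
    for nm,xy,r,lo,hi in [("cap",(.569,.217),.03,.160,.175),("post",(.495,.0755),.02,.079,.091),("bar",(.5957,-.0808),.05,.075,.098),("slide",(.575,.08),.11,.037,.047)]:
        P=near(X,xy,r,lo,hi); 
        if len(P)>5: print(nm,len(P),P.mean(0),(P.min(0)+P.max(0))/2,rect(P) )
    ye=(H[...,0]>17)&(H[...,0]<32)&(H[...,1]>100)&(H[...,2]>120)
    P=near(X,(.525,-.165),.06,.008,.018,ye|True)
    if len(P)>5: print("plate",len(P),P.mean(0),rect(P))
    P=near(X,(.5,-.27),.11,.030,.045)
    if len(P)>5: print("brush",len(P),P.mean(0),rect(P))
    P=near(X,(.4966,-.4334),.1,.012,.022)
    if len(P)>5: print("tray",len(P),P.mean(0),rect(P))
    print("bench", np.nanmedian(near(X,(.4,-.05),.03,-.02,.02)[:,2]))
E
```

```text
w1
cap 840 [0.572  0.2197 0.1672] [0.5734 0.2203 0.1651] (array([0.5734, 0.2202]), (33.37910461425781, 32.33892822265625), 3.132507562637329)
post 149 [0.5002 0.0799 0.0848] [0.5006 0.0799 0.0838] (array([0.5005, 0.0799]), (14.710121154785156, 14.703340530395508), 40.709285736083984)
bar 981 [ 0.5976 -0.0717  0.0889] [ 0.5999 -0.0606  0.086 ] (array([ 0.598 , -0.0588]), (83.75775146484375, 56.313175201416016), 5.319375991821289)
slide 9626 [0.5784 0.0632 0.0427] [0.5677 0.0559 0.042 ] (array([0.5675, 0.0531]), (158.14060974121094, 164.84762573242188), 4.962558746337891)
plate 2572 [ 0.5271 -0.1619  0.0134] (array([ 0.5279, -0.1624]), (91.0114974975586, 51.086578369140625), 58.0550422668457)
brush 2545 [ 0.524  -0.2726  0.0365] (array([ 0.5197, -0.2744]), (181.79641723632812, 27.361608505249023), 6.342602252960205)
bench 0.0005167497953261213
w2
post 179 [0.5003 0.0778 0.0848] [0.5007 0.0791 0.0836] (array([0.5007, 0.079 ]), (14.44192123413086, 15.653284072875977), 22.118755340576172)
bar 674 [ 0.5961 -0.0789  0.09  ] [ 0.6007 -0.0607  0.0862] (array([ 0.5987, -0.0592]), (85.575912475
[... 1845 characters left out ...]
036865234)
bar 319 [ 0.6008 -0.0731  0.0881] [ 0.6008 -0.0617  0.0859] (array([ 0.6031, -0.0785]), (70.83566284179688, 67.9249038696289), 55.517974853515625)
slide 3059 [0.5866 0.0631 0.042 ] [0.5675 0.0549 0.042 ] (array([0.5664, 0.0523]), (161.3938751220703, 165.37820434570312), 5.176428318023682)
plate 814 [ 0.5286 -0.1646  0.0129] (array([ 0.525 , -0.1659]), (106.897216796875, 102.1538314819336), 27.475732803344727)
brush 680 [ 0.533  -0.2762  0.0368] (array([ 0.5196, -0.278 ]), (182.5826873779297, 25.900379180908203), 7.1952738761901855)
tray 730 [ 0.5023 -0.4393  0.0167] (array([ 0.4991, -0.4386]), (143.10134887695312, 136.2346954345703), 88.4450454711914)
bench -0.00013958642579325886
```

```bash
cat >> h.py <<'E'
YAW=np.radians(5.0); XH=np.array([np.cos(YAW),np.sin(YAW)]); YH=np.array([-np.sin(YAW),np.cos(YAW)])
CAP=np.array([.5727,.2198]); ORG=CAP-.060*YH
def pw(x,y,z): return np.r_[ORG+x*XH+y*YH,z]          # press frame -> world
def topress(P): return np.c_[(P[:,:2]-ORG)@XH,(P[:,:2]-ORG)@YH,P[:,2]]
def st(tag=""):
    o=observe(); print(tag,"t %.1f"%o["time_s"],"tcp",o["eef_pos"].round(4),"op %.4f gf %.1f"%(o["opening"],o["grasp_force"]),"F",o["ft_force"].round(1)); return o
def bits(names,zlo=.029,zhi=.042,ylim=(-.02,.22)):
    for n in names:
        im,d,c=load(n); X=cloud(d,c); Q=topress(X.reshape(-1,3)).reshape(X.shape)
        m=(abs(Q[...,0])<.037)&(Q[...,1]>ylim[0])&(Q[...,1]<ylim[1])&(Q[...,2]>zlo)&(Q[...,2]<zhi)
        k,L,s,_=cv2.connectedComponentsWithStats(m.astype(np.uint8))
        for i in range(1,k):
            if s[i,4]>12: q=Q[L==i]; print(n,s[i,4],"c",q.mean(0).round(3),"min",q.min(0).round(3),"max",q.max(0).round(3),im[L==i].mean(0).round())
E
python3 - <<'E'
from h import *
bits(["w1","top0","scene0"])
b=np.radians(7.0); ctr=np.array([.5198,-.2763]); g=ctr-.0365*np.array([np.cos(b),np.sin(b)])
movep([*g,.10],down(pi+b)); gripper_to(.06); move_l([*g,.010],feed=.1,max_force=8); st("at")
gripper_to(.0,f_grip=70); st("grip"); move_l([*g,.16],feed=.15); st("up")
movep(pw(-.18,-.0,.16),down(pi+YAW)); snap("wrist","w3"); snap("scene","s3"); st()
E
```

```text
w1 385 c [-0.001  0.213  0.037] min [-0.037  0.211  0.029] max [0.037 0.216 0.042] [70. 68. 66.]
w1 61 c [-0.002  0.073  0.034] min [-0.006  0.067  0.029] max [0.002 0.081 0.038] [164. 168. 158.]
w1 105 c [0.026 0.049 0.034] min [0.017 0.042 0.029] max [0.035 0.056 0.036] [179. 185. 174.]
top0 45 c [0.024 0.051 0.034] min [0.014 0.044 0.029] max [0.032 0.059 0.039] [137. 135. 125.]
top0 117 c [0.    0.214 0.037] min [-0.036  0.212  0.029] max [0.037 0.218 0.042] [60. 51. 45.]
scene0 111 c [0.001 0.21  0.036] min [-0.037  0.205  0.029] max [0.036 0.214 0.042] [87. 74. 63.]
scene0 27 c [0.001 0.07  0.034] min [-0.007  0.065  0.029] max [0.008 0.076 0.04 ] [166. 166. 151.]
scene0 44 c [0.025 0.047 0.033] min [0.015 0.04  0.029] max [0.035 0.055 0.039] [178. 178. 163.]
at t 6.0 tcp [ 0.4842 -0.2812  0.0107] op 0.0599 gf 0.0 F [-0.2  0.3  0.7]
grip t 6.5 tcp [ 0.4838 -0.281   0.0105] op 0.0170 gf 71.2 F [-1.5  0.4  2.6]
up t 7.6 tcp [ 0.4828 -0.2802  0.1586] op 0.0166 gf 70.8 F [-0.9 -0.1 -2. ]
 t 9.3 tcp [0.3992 0.1436 0.1601] op 0.0169 gf 70.8 F [-1. -0. -1.]
```

Run:
```python
from h import *
im,d,c=load("w3"); X=cloud(d,c); Q=topress(X.reshape(-1,3)).reshape(X.shape)
H=hsv(im).astype(int); m=(Q[...,2]>.10)&(Q[...,0]>-.2)&(Q[...,0]<.1)&(abs(Q[...,1])<.06)&(H[...,1]>100)&(H[...,2]>60)
q=Q[m]; print(len(q)); 
for a in np.arange(-.2,.05,.02):
    s=q[(q[:,0]>a)&(q[:,0]<a+.02)&(q[:,2]>.14)]
    if len(s)>5: print(a.round(2),len(s),s.mean(0).round(4),s.min(0).round(3),s.max(0).round(3))
bits(["w3","s3"])
```

```text
7938
-0.2 3052 [-0.1903 -0.0007  0.1881] [-0.2   -0.059  0.171] [-0.18   0.059  0.243]
-0.18 2503 [-0.1702 -0.0007  0.1868] [-0.18  -0.009  0.184] [-0.16   0.008  0.188]
-0.16 2247 [-0.1502 -0.0006  0.1866] [-0.16  -0.009  0.183] [-0.14   0.008  0.188]
-0.14 136 [-0.1391 -0.0002  0.1864] [-0.14  -0.009  0.184] [-0.137  0.008  0.188]
w3 770 c [-0.014  0.213  0.037] min [-0.037  0.211  0.029] max [0.012 0.217 0.042] [55. 53. 52.]
s3 119 c [0.003 0.21  0.036] min [-0.036  0.206  0.029] max [0.037 0.216 0.042] [89. 74. 62.]
s3 28 c [0.    0.07  0.033] min [-0.006  0.065  0.03 ] max [0.008 0.075 0.038] [169. 168. 153.]
s3 42 c [0.025 0.048 0.033] min [0.016 0.041 0.03 ] max [0.034 0.054 0.039] [187. 186. 171.]
```

View pics/w3.png

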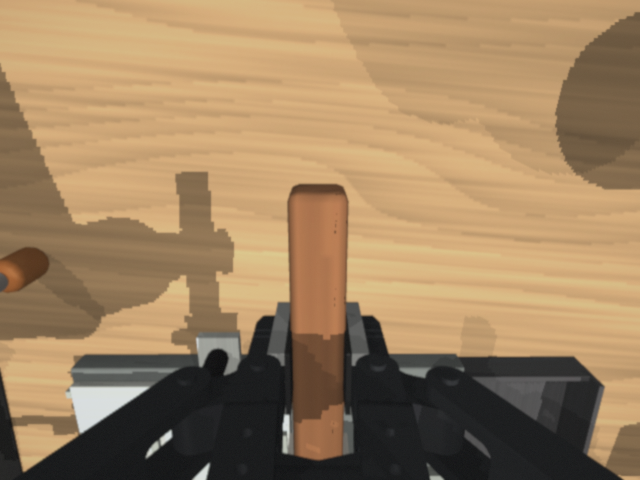

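```bash
cat >> h.py <<'E'
GX=-.095
def sweep(dx,y1=.135):
    r=down(pi+YAW)
    move_l(pw(GX+dx,.003,.16),feed=.2,rotation=r); move_l(pw(GX+dx,.003,.05),feed=.15)
    print("touch",move_l(pw(GX+dx,.003,.027),feed=.03,max_force=4)); o=st()
    z=max(o["eef_pos"][2]+.0012,.029)
    move_l(pw(GX+dx,.003,z),feed=.03)
    print("hit",move_l(pw(GX+dx,y1,z),feed=.06,max_force=25)); st("swept")
E
python3 - <<'E'
from h import *
im,d,c=load("w3"); Q=topress(cloud(d,c).reshape(-1,3)); q=Q[(Q[:,2]>.18)&(Q[:,2]<.19)&(abs(Q[:,1])<.009)&(Q[:,0]<-.15)]; print("rear",q[:,0].min())
sweep(.003)
p=observe()["eef_pos"]; move_l([*p[:2],.17],feed=.2); move_l(pw(-.25,.135,.17),feed=.25); st()
for n in ("scene","top"): snap(n,n[0]+"4")
bits(["s4","t4"],ylim=(-.02,.118)); bits(["s4","t4"],.010,.036,(.116,.208))
E
```

```text
rear -0.23471526586447686
touch True
 t 11.5 tcp [0.4856 0.1549 0.0293] op 0.0161 gf 74.5 F [-2.2 -0.9  7.5]
hit False
swept t 14.1 tcp [0.4745 0.2863 0.0304] op 0.0169 gf 73.2 F [ 0.3 -0.4 -1.8]
 t 15.7 tcp [0.3178 0.2728 0.1698] op 0.0167 gf 73.2 F [-0.5 -0.3 -1.3]
s4 33 c [0.029 0.136 0.014] min [0.018 0.129 0.01 ] max [0.036 0.142 0.021] [184. 182. 166.]
t4 47 c [0.026 0.138 0.015] min [0.017 0.133 0.01 ] max [0.033 0.146 0.021] [133. 130. 121.]
t4 43 c [-0.003  0.136  0.017] min [-0.009  0.13   0.011] max [0.005 0.144 0.022] [119. 116. 107.]
```

Run:
```python
import cv2,numpy as np
a=cv2.imread("pics/s4.png")[170:300,330:550]; b=cv2.imread("pics/t4.png")[195:305,105:325]
a=cv2.resize(a,None,fx=2.3,fy=2.3); b=cv2.resize(b,None,fx=2.3,fy=2.3); cv2.imwrite("pics/c4.png",np.vstack([a,b]))
```

```text
(no output)
```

View pics/c4.png

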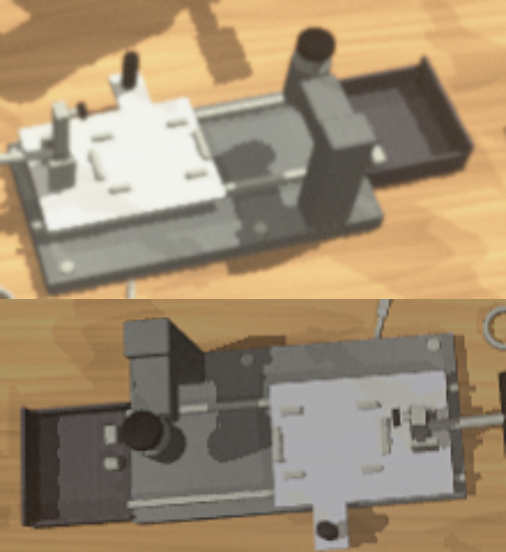

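The crop shows two pieces in the pan at about (110,435) and (112,463), and the visible bed is clear. I'll make a second sweep to cover what's hidden behind the column, then put the brush back.

```bash
cat >> h.py <<'E'
def platepose(name,xy,r=.09,zlo=.006,zhi=.019):
    im,d,c=load(name); X=cloud(d,c); H=hsv(im).astype(int)
    m=(np.hypot(X[...,0]-xy[0],X[...,1]-xy[1])<r)&(X[...,2]>zlo)&(X[...,2]<zhi)
    m=m&(H[...,0]>14)&(H[...,0]<34)&(H[...,1]>110)&(H[...,2]>110)
    m=cv2.morphologyEx(m.astype(np.uint8),cv2.MORPH_CLOSE,np.ones((15,15)))
    n,L,s,_=cv2.connectedComponentsWithStats(m); m=L==1+np.argmax(s[1:,4])
    c0,sz,a=rect(X[m]); V=H[...,2]; q=X[m&(V<90)]; print(name,c0.round(4),np.round(sz,1),round(a,1),"dark",len(q),q.mean(0).round(4) if len(q) else None, "z",np.nanmedian(X[m][:,2]).round(4))
    return c0,sz,a,q
E
python3 - <<'E'
from h import *
r=down(pi+YAW)
move_l(pw(-.25,.003,.17),feed=.3); sweep(-.003,.125)
p=observe()["eef_pos"]; move_l([*p[:2],.17],feed=.2); move_l(pw(-.25,.1,.17),feed=.25)
snap("top","t5"); platepose("t5",(.528,-.163)); 
b=np.radians(7.0); g=np.array([.4838,-.281])
movep([*g,.14],down(pi+b)); move_l([*g,.03],feed=.15); print(move_l([*g,.006],feed=.03,max_force=4)); st("down")
gripper_to(.045); st(); move_l([*g,.12],feed=.2); movep([0.44,-0.20,0.38],down(pi)); snap("wrist","w5"); st()
im,d,c=load("w5"); X=cloud(d,c); P=near(X,(.5,-.27),.12,.030,.045); print("brush",P.mean(0),rect(P))
platepose("w5",(.528,-.163))
E
```

```text
touch True
 t 18.8 tcp [0.4796 0.1544 0.0293] op 0.0167 gf 74.5 F [-1.8 -0.1  6.9]
hit False
swept t 21.3 tcp [0.4695 0.2758 0.0304] op 0.0167 gf 73.3 F [-0.4  1.1 -1.4]
t5 [ 0.5232 -0.1587] [91.3 55.3] 58.7 dark 30 [ 0.5352 -0.1252  0.0066] z 0.013
True
down t 26.4 tcp [ 0.4835 -0.281   0.0102] op 0.0167 gf 74.5 F [-0.9  1.3  7.7]
 t 26.8 tcp [ 0.4825 -0.2802  0.0091] op 0.0450 gf 0.0 F [0.5 0.5 0.3]
 t 28.6 tcp [ 0.4396 -0.2     0.3772] op 0.0450 gf 0.0 F [-0.2  1.1  0.1]
brush [ 0.52247656 -0.27551582  0.03719537] (array([ 0.52018109, -0.27637195]), (182.49713134765625, 26.472023010253906), 6.750542640686035)
w5 [ 0.5283 -0.1627] [90.  49.8] 58.2 dark 13 [ 0.5413 -0.1412  0.0146] z 0.0138
```

View pics/w5.png

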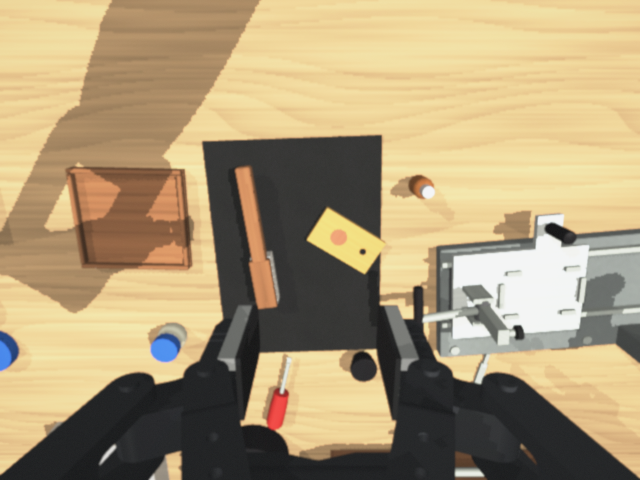

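The brush is back on the mat with its head at (264,284). The plate is unmoved, with its mark at (362,252), 25 mm from its centre as specified. Before placing the plate I'll check the height of the upright clamp arm.

Run:
```python
from h import *
for n in ("w1","w5","s4","t4"):
    im,d,c=load(n); Q=topress(cloud(d,c).reshape(-1,3)); q=Q[(abs(Q[:,0])<.05)&(Q[:,1]>-.2)&(Q[:,1]<-.06)&(Q[:,2]>.095)&(Q[:,2]<.2)]
    if len(q): print(n,len(q),q.min(0).round(3),q.max(0).round(3))
g=np.array([.5283,-.1627]); a=np.radians(58.2)
gripper_to(.066); movep([*g,.10],down(a)); print(move_l([*g,.001],feed=.06,max_force=6)); st("at")
gripper_to(0,f_grip=50); st("grip"); move_l([*g,.15],feed=.15); st("up"); snap("scene","s6")
movep(pw(0,-.08,.20),down(np.radians(95))); st(); snap("wrist","w6")
```

```text
w1 561 [-0.008 -0.171  0.095] [ 0.01  -0.143  0.141]
w5 765 [-0.008 -0.172  0.095] [ 0.011 -0.142  0.141]
s4 189 [-0.01  -0.173  0.096] [ 0.012 -0.145  0.143]
t4 115 [-0.012 -0.169  0.098] [ 0.006 -0.142  0.142]
False
at t 32.7 tcp [ 0.5286 -0.1628  0.0014] op 0.0662 gf 0.0 F [ 0.1 -0.3 -0.2]
grip t 33.0 tcp [ 0.5288 -0.1629  0.0017] op 0.0486 gf 52.6 F [-0.7 -0.1  4.8]
up t 34.2 tcp [ 0.5274 -0.1623  0.1486] op 0.0483 gf 52.0 F [ 0.3 -0.3 -2.4]
 t 35.2 tcp [0.5845 0.0793 0.1992] op 0.0485 gf 52.0 F [ 0.7 -0.6 -3.3]
```

View pics/w6.png

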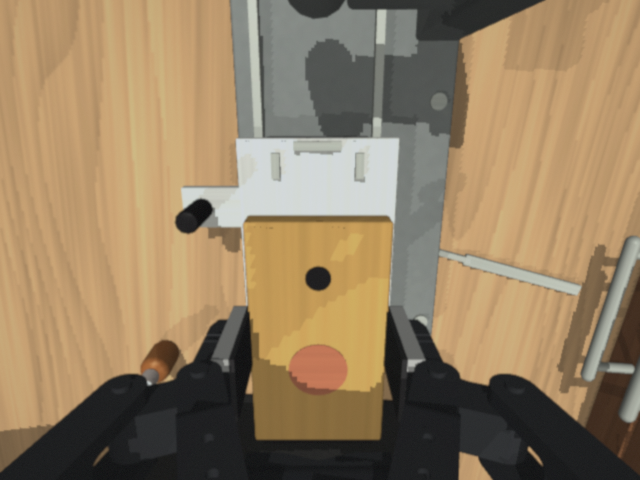

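The plate is held square with its mark at (318,278) on the punch side. The bed beyond at (320,60) is clear. Now I'll measure the plate against the slide.

Run:
```python
from h import *
im,d,c=load("w6"); X=cloud(d,c); Q=topress(X.reshape(-1,3)).reshape(X.shape); H=hsv(im).astype(int)
z=Q[...,2]; m=(z>.19)&(z<.225)&(H[...,1]>90); r=rect(Q[m]*[1,1,1]); print("plate",r,np.nanmedian(z[m]))
mk=m.copy(); q=Q[(z>.19)&(z<.225)&(H[...,2]<60)&(abs(Q[...,0])<.01)&(Q[...,1]>-.07)&(Q[...,1]<-.04)]; print("mark",len(q),q.mean(0))
for n in ("w6","w1","w5","t4"):
    im,d,c=load(n); X=cloud(d,c); Q=topress(X.reshape(-1,3)).reshape(X.shape); H=hsv(im).astype(int);z=Q[...,2]
    s=(z>.037)&(z<.0445)&(H[...,1]<40)&(abs(Q[...,1]+.08)<.06)
    e=Q[s&(abs(Q[...,1]+.045)<.015)]; print(n,"slide x",np.percentile(e[:,0],[1,99]),"lead",Q[s&(abs(Q[...,0])<.05)][:,1].max())
    t=(z>.0452)&(z<.049)&(abs(Q[...,0])<.04)&(Q[...,1]>-.14)&(Q[...,1]<-.022)
    k,L,S,_=cv2.connectedComponentsWithStats(t.astype(np.uint8))
    for i in range(1,k):
        if S[i,4]>15: q=Q[L==i]; print("  stop",S[i,4],q.mean(0).round(4))
```

```text
plate (array([ 0.00083946, -0.08179472]), (90.14138793945312, 75.67428588867188), 89.811767578125) 0.2109418197019655
mark 408 [ 0.00111027 -0.0568941   0.21153455]
w6 slide x [-0.0879432   0.05726769] lead -0.02296636829129412
  stop 433 [ 0.0006 -0.028   0.0475]
  stop 221 [ 0.0304 -0.0419  0.0475]
  stop 227 [-0.0294 -0.0423  0.0474]
w1 slide x [-0.08222989  0.05780029] lead -0.023206426600075342
  stop 67 [-0.0289 -0.0423  0.0476]
  stop 69 [-0.0288 -0.1139  0.0475]
  stop 106 [ 0.0008 -0.0282  0.0476]
  stop 114 [ 0.0008 -0.128   0.0475]
  stop 63 [ 0.0313 -0.0424  0.0473]
  stop 55 [ 0.0311 -0.1143  0.0474]
w5 slide x [-0.0849397   0.05705685] lead -0.022880504150507363
  stop 81 [-0.0288 -0.0426  0.0476]
  stop 81 [-0.0286 -0.1147  0.0475]
  stop 139 [ 0.0009 -0.0288  0.0477]
  stop 142 [ 0.0014 -0.1287  0.0475]
  stop 74 [ 0.0301 -0.0427  0.0474]
  stop 72 [ 0.0313 -0.1147  0.0476]
t4 slide x [-0.09390845  0.05394525] lead -0.022632091453967933
  stop 20 [ 0.0274 -0.1135  0.0471]
  stop 35 [ 0.001  -0.1265  0.0471]
  stop 17 [-0.0308 -0.1112  0.0479]
  stop 18 [-0.0324 -0.0429  0.0473]
```

```bash
cat > chk.py <<'E'
from h import *
def chk(name):
    snap("wrist",name)
    im,d,c=load(name); X=cloud(d,c); Q=topress(X.reshape(-1,3)).reshape(X.shape); H=hsv(im).astype(int);z=Q[...,2]
    pl=(abs(Q[...,0])<.022)&(Q[...,1]>-.09)&(Q[...,1]<-.028)&(z>.049)&(z<.075)
    zt=np.nanmedian(z[pl]); q=Q[pl&(H[...,2]<60)&(abs(Q[...,1]+.055)<.012)]; print("top",zt,"mark",len(q),q.mean(0).round(4))
    e=Q[(abs(Q[...,0])<.015)&(abs(z-zt)<.004)&(Q[...,1]>-.09)]; print("front edge",np.percentile(e[:,1],99.5))
    f=Q[(abs(z-zt)<.003)&(abs(Q[...,1]+.046)<.008)&(H[...,1]>80)]; print("sides",np.percentile(f[:,0],[1,99]).round(4))
    t=(z>.0452)&(z<.049)&(abs(Q[...,0])<.04)&(Q[...,1]>-.14)&(Q[...,1]<-.02)&(H[...,1]<60)
    k,L,S,_=cv2.connectedComponentsWithStats(t.astype(np.uint8))
    for i in range(1,k):
        if S[i,4]>40: g=Q[L==i]; print("  stop",S[i,4],g.mean(0).round(4),g.min(0).round(4),g.max(0).round(4))
E
python3 - <<'E'
from chk import *
r=down(np.radians(95))
move_l(pw(-.0003,-.0765,.10),feed=.1,rotation=r); move_l(pw(-.0003,-.0765,.0490),feed=.06,max_force=6); hold(.2); o=st(); print(topress(o["eef_pos"][None]))
chk("w7")
E
```

```text
t 37.6 tcp [0.5847 0.0838 0.0496] op 0.0483 gf 52.0 F [ 0.3 -0.2 -3.4]
[[ 0.00013472 -0.07654321  0.04958267]]
top 0.06130596322932941 mark 402 [ 0.0016 -0.0524  0.0619]
front edge -0.032594243306467256
sides [-0.0227  0.0258]
  stop 1708 [ 0.0005 -0.0278  0.0474] [-0.0166 -0.0313  0.0452] [ 0.0175 -0.0247  0.0489]
  stop 828 [-0.0293 -0.0416  0.0473] [-0.0328 -0.0513  0.0452] [-0.0262 -0.0327  0.0489]
  stop 630 [ 0.031  -0.0411  0.0474] [ 0.0273 -0.0514  0.0452] [ 0.0336 -0.0327  0.049 ]
  stop 288 [-0.0282 -0.1154  0.0472] [-0.032  -0.1231  0.0453] [-0.0264 -0.1048  0.0486]
  stop 283 [ 0.0308 -0.1152  0.0473] [ 0.0288 -0.1235  0.046 ] [ 0.0334 -0.1043  0.0486]
```

View pics/w7.png

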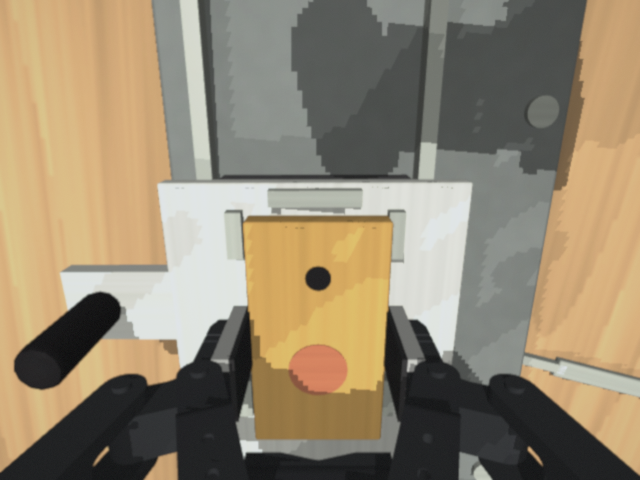

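The plate hovers level with its front edge at (318,217), just inside the end stop at (315,197). It sits about 1 mm off in x and y, so I'll correct that and lower it.

Run:
```python
from chk import *
a=(-.0012,-.0773)
move_l(pw(*a,.0490),feed=.03); print(move_l(pw(*a,.0385),feed=.02,max_force=5)); st("down")
gripper_to(.064); st("open"); move_l(pw(*a,.075),feed=.08); hold(.1); st(); chk("w8")
```

```text
True
down t 38.4 tcp [0.5835 0.0829 0.0407] op 0.0486 gf 52.8 F [-0.8 -0.6  5.8]
open t 38.7 tcp [0.5822 0.0829 0.0392] op 0.0638 gf 0.0 F [-0.3 -0.4 -0.5]
 t 39.4 tcp [0.583  0.0829 0.0746] op 0.0640 gf 0.0 F [ 0.1 -0.3 -0.4]
top 0.052475665154956594 mark 255 [ 0.0003 -0.0532  0.053 ]
front edge -0.02817426093871523
sides [-0.024   0.0245]
  stop 1238 [ 0.0006 -0.0279  0.0474] [-0.0167 -0.0312  0.0452] [ 0.0175 -0.0247  0.049 ]
  stop 626 [-0.0294 -0.0418  0.0474] [-0.0326 -0.0513  0.0452] [-0.0263 -0.0328  0.0489]
  stop 638 [ 0.0303 -0.0417  0.0474] [ 0.0273 -0.0513  0.0452] [ 0.0337 -0.0327  0.049 ]
  stop 460 [-0.0294 -0.1133  0.0473] [-0.0326 -0.1234  0.0453] [-0.0263 -0.1044  0.0489]
  stop 462 [ 0.0303 -0.1133  0.0473] [ 0.0274 -0.1233  0.0452] [ 0.0335 -0.1043  0.0487]
  stop 519 [-1.00e-04 -1.29e-01  4.74e-02] [-0.0164 -0.1321  0.0459] [ 0.0176 -0.1261  0.0489]
```

The plate is seated: its top is at 52.5 mm and its mark is 25 mm ahead of the nest centre. Now for the clamp.

```bash
cat >> h.py <<'E'
NX,NY=.0005,-.0783
def bar(q,x=-.027,dy=0,dz=0):
    a=2.996-q; return pw(NX+x,NY-.085+.080*np.cos(a)+dy,.074+.080*np.sin(a)-.0185+dz)
def clampq(name):   # clamp angle from bar's black points
    im,d,c=load(name); Q=topress(cloud(d,c).reshape(-1,3)); 
    return Q
def nestframe(name,dy=0):
    pass
E
python3 - <<'E'
from h import *
for n in ("w1","w5","t4"):
    im,d,c=load(n); Q=topress(cloud(d,c).reshape(-1,3)); q=Q[(abs(abs(Q[:,0])-.027)<.013)&(abs(Q[:,1]+.2425)<.02)&(Q[:,2]>.07)&(Q[:,2]<.1)]; print(n,len(q),q.min(0).round(4),q.max(0).round(4))
r=down(pi+YAW)
p=observe()["eef_pos"]; move_l([*p[:2],.25],feed=.25)
gripper_to(.04); movep(bar(0,dz=.10),r); print(move_l(bar(0),feed=.08,max_force=8)); st("at bar")
gripper_to(0,f_grip=25); st("grip"); snap("wrist","w9")
E
```

```text
w1 424 [-0.04   -0.248   0.0822] [ 0.04   -0.2361  0.094 ]
w5 220 [-0.04   -0.2486  0.0824] [ 0.0158 -0.2371  0.0942]
t4 145 [-0.0394 -0.247   0.0846] [ 0.0389 -0.235   0.0943]
False
at bar t 43.6 tcp [ 0.5732 -0.084   0.0678] op 0.0403 gf 0.0 F [ 0.2 -0.6  0.2]
grip t 44.0 tcp [ 0.573  -0.0838  0.0676] op 0.0114 gf 24.4 F [-1.1  0.2  2. ]
```

View pics/w9.png

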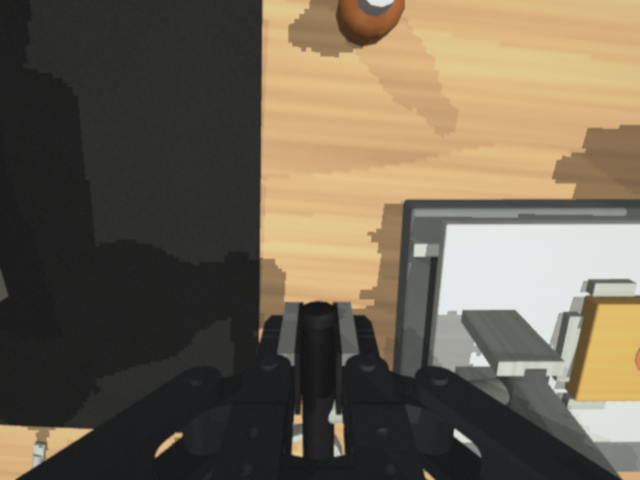

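The bar sits squarely between the pads at (317,350). I'll swing the clamp over.

Run:
```python
from h import *
for q in np.arange(.2,1.61,.2):
    h=move_l(bar(q),feed=.12,max_force=30); o=observe(); print(round(q,2),h,o["ft_force"].round(1),round(o["opening"],4))
    if h: break
```

```text
0.2 False [ 3.6 -0.6 -3.9] 0.0108
0.4 False [ 4.1  0.8 -4.7] 0.0113
0.6 False [ 4.7  1.3 -4.8] 0.0108
0.8 False [ 4.4  1.2 -2.3] 0.0107
1.0 False [ 2.5  0.3 -0.5] 0.0103
1.2 False [ 1.6 -0.1  1.6] 0.0108
1.4 False [ 0.7 -0.1  3.9] 0.0106
1.6 False [-1.3  0.1  8. ] 0.0106
```

Run:
```python
from h import *
gripper_to(.045); st(); p=observe()["eef_pos"]; move_l([*p[:2],.30],feed=.25)
r=down(pi+YAW); movep(pw(-.085,-.12,.32),r); hold(.1); im,d,c=snap("wrist","w10"); st()
Q=topress(cloud(d,c).reshape(-1,3)); q=Q[(abs(abs(Q[:,0])-.027)<.013)&(abs(Q[:,1]+.14)<.05)&(Q[:,2]>.135)&(Q[:,2]<.17)]
print(len(q),q.min(0).round(4),q.max(0).round(4)); s=q[q[:,2]>q[:,2].max()-.003]; print(s.mean(0)); y=s[:,1].mean(); print("q",2.996-np.arccos((y-NY+.085)/.08))
q=Q[(abs(Q[:,0]+.085)<.02)&(abs(Q[:,1]+.073)<.02)&(Q[:,2]>.079)&(Q[:,2]<.091)]; print("post",len(q),q.mean(0),(q.min(0)+q.max(0))/2)
```

```text
t 46.7 tcp [0.5637 0.0092 0.1332] op 0.0450 gf 1.7 F [-0.   3.5 -2.5]
 t 48.1 tcp [0.5036 0.0328 0.3183] op 0.0451 gf 0.0 F [-0.1 -0.5 -0. ]
813 [-0.04   -0.1434  0.1525] [ 0.0399 -0.1313  0.1613]
[-0.00210343 -0.13723321  0.15915258]
q 1.7570983796345683
post 230 [-0.08454697 -0.06219848  0.08488674] [-0.08402345 -0.06164101  0.08336175]
```

View pics/w10.png

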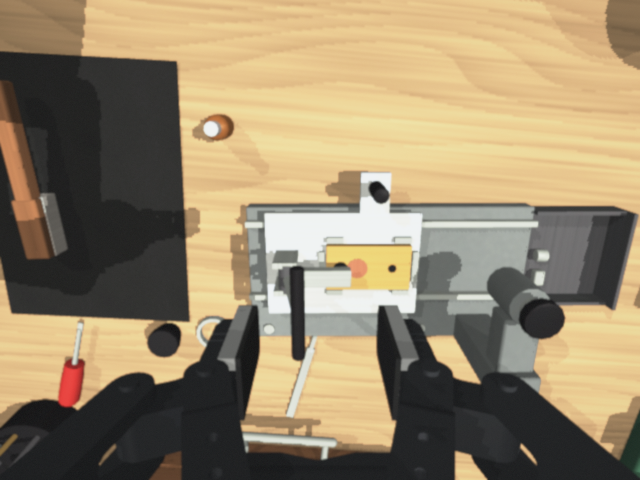

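Wrist view w10 shows the clamp bar upright at (298,312) and the arm level on the plate's unmarked end, which puts the clamp at about 1.61 rad. Both scrap pieces are in the pan at (541,255) and (540,278). The clamp swing dragged the slide along about 11 mm, so I'll reference it against the home stop and then advance.

Run:
```python
from h import *
im,d,c=load("w10"); X=cloud(d,c); Q=topress(X.reshape(-1,3)).reshape(X.shape); V=hsv(im)[...,2]
q=Q[(Q[...,2]>.160)&(Q[...,2]<.175)&(abs(Q[...,1]-.06)<.03)&(abs(Q[...,0])<.03)]; print("cap",rect(q))
q=Q[(Q[...,2]>.048)&(Q[...,2]<.057)&(V<60)&(abs(Q[...,1]+.042)<.012)&(abs(Q[...,0])<.012)]; print("mark",len(q),q.mean(0))
gripper_to(.045); movep(pw(-.0845,-.062,.13),down(pi+YAW)); print(move_l(pw(-.0845,-.062,.050),feed=.1,max_force=6)); st()
gripper_to(0,f_grip=40); o=st("grip"); y0=topress(o["eef_pos"][None])[0]; print(y0)
print(move_l(pw(-.0845,-.085,.050),feed=.02,max_force=9)); o=st("home"); print(topress(o["eef_pos"][None]))
hold(.3); o=st("home"); print(topress(o["eef_pos"][None]))
```

```text
cap (array([-3.53269577e-05,  6.04214630e-02]), (33.30605697631836, 32.00498580932617), 75.8388442993164)
mark 18 [ 0.00041051 -0.04153837  0.0533543 ]
False
 t 50.1 tcp [0.4998 0.0909 0.0507] op 0.0452 gf 0.0 F [-0.2 -0.3 -0.2]
grip t 50.4 tcp [0.4998 0.091  0.0509] op 0.0150 gf 39.0 F [-1.2  0.2  5.7]
[-0.08389077 -0.0619717   0.05085929]
True
home t 51.1 tcp [0.5008 0.0791 0.0509] op 0.0154 gf 39.6 F [0.2 1.8 4.3]
[[-0.08384422 -0.07385357  0.05087575]]
home t 51.5 tcp [0.5008 0.0791 0.0509] op 0.0150 gf 39.7 F [-0.2  1.7  5.1]
[[-0.0838751  -0.07386093  0.05086452]]
```

Run:
```python
from h import *
x=-.0839; print(move_l(pw(x,-.06,.050),feed=.05,max_force=15)); print(move_l(pw(x,.0407,.050),feed=.07,max_force=15)); hold(.3)
o=observe(); t=topress(o["eef_pos"][None])[0]; print(t,o["opening"])
e=.0407-t[1]
if abs(e)>.0004: move_l(pw(x,.0407+e,.050),feed=.02); hold(.3); print(topress(observe()["eef_pos"][None]))
gripper_to(.045); st(); move_l(pw(x,.0407,.32),feed=.25); movep(pw(-.06,-.02,.34),down(pi+YAW)); hold(.1); im,d,c=snap("wrist","w11"); X=cloud(d,c); Q=topress(X.reshape(-1,3)).reshape(X.shape)
q=Q[(Q[...,2]>.160)&(Q[...,2]<.175)&(abs(Q[...,1]-.06)<.03)&(abs(Q[...,0])<.03)]; print("cap",rect(q))
q=Q[(abs(Q[...,0]+.085)<.02)&(abs(Q[...,1]-.041)<.02)&(Q[...,2]>.079)&(Q[...,2]<.091)]; print("post",len(q),q.mean(0),(q.min(0)+q.max(0))/2)
t=(Q[...,2]>.0452)&(Q[...,2]<.049)&(abs(Q[...,0])<.04)&(abs(Q[...,1]-.035)<.06)
k,L,S,_=cv2.connectedComponentsWithStats(t.astype(np.uint8))
for i in range(1,k):
    if S[i,4]>15: g=Q[L==i]; print("  stop",S[i,4],g.mean(0).round(4))
q=Q[(abs(abs(Q[...,0])-.027)<.013)&(abs(Q[...,1]+.03)<.05)&(Q[...,2]>.135)&(Q[...,2]<.17)]; s=q[q[:,2]>q[:,2].max()-.003]; print("bar",s.mean(0))
```

```text
False
False
[-0.08409776  0.04068569  0.05082462] 0.014689397969712607
 t 54.2 tcp [0.4905 0.1931 0.0496] op 0.0446 gf 0.0 F [ 0.3 -0.   0.1]
cap (array([0.00035376, 0.06084945]), (33.280765533447266, 32.41208267211914), 74.857666015625)
post 221 [-0.08445427  0.04001371  0.08494384] [-0.08409969  0.04045496  0.08391866]
  stop 92 [-0.0293 -0.0005  0.0474]
  stop 100 [-0.0293  0.0715  0.0475]
  stop 84 [-0.0242  0.0349  0.0472]
  stop 76 [-0.0086 -0.0141  0.0475]
  stop 103 [-0.0064  0.0855  0.0474]
  stop 91 [ 0.0308 -0.0005  0.0473]
bar [-0.00054178 -0.03519258  0.15909357]
```

View pics/w11.png

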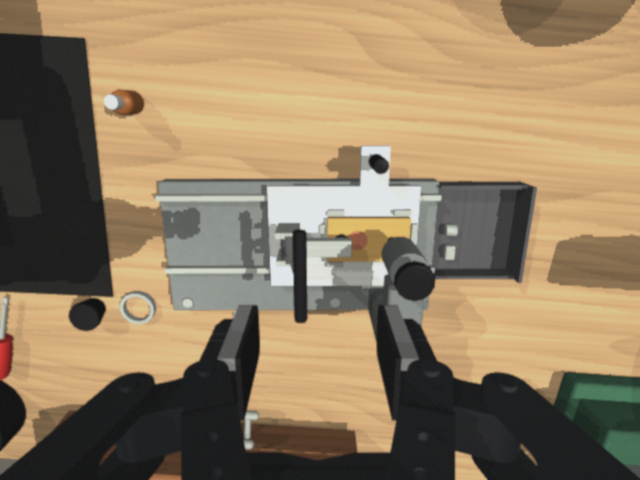

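Stops and post put the mark at about y=60.6 mm, against the cap at 60.4–60.8 mm, and the clamp is still closed with its bar at (300,275). Pressing now.

Run:
```python
from h import *
gripper_to(0,f_grip=20); movep(pw(.0002,.0606,.20),down(pi+YAW)); st()
print(move_l(pw(.0002,.0606,.172),feed=.06,max_force=5)); print(move_l(pw(.0002,.0606,.149),feed=.02,max_force=22)); st("pressed"); hold(.3); st("pressed")
move_l(pw(.0002,.0606,.25),feed=.1); st()
```

```text
t 57.2 tcp [0.5734 0.2202 0.2011] op -0.0001 gf 0.0 F [-0.1 -1.1  0.4]
False
False
pressed t 59.1 tcp [0.5733 0.2206 0.152 ] op 0.0004 gf 9.2 F [-8.6 -1.3 18. ]
pressed t 59.4 tcp [0.5733 0.2206 0.152 ] op -0.0002 gf 9.2 F [-7.3 -2.1 18.6]
 t 60.5 tcp [0.5723 0.2203 0.2489] op 0.0004 gf 0.0 F [-0.5 -0.8 -0.4]
```

Run:
```python
from h import *
r=down(pi+YAW); x=-.0841
gripper_to(.045); movep(pw(x,.0407,.15),r); print(move_l(pw(x,.0407,.050),feed=.1,max_force=6)); gripper_to(0,f_grip=40)
print(move_l(pw(x,-.06,.050),feed=.09,max_force=20)); print(move_l(pw(x,-.082,.050),feed=.02,max_force=9)); o=st("home"); print(topress(o["eef_pos"][None]))
gripper_to(.045); move_l(pw(x,-.0739,.30),feed=.25)
movep(bar(1.6,dz=.08),r); print(move_l(bar(1.6),feed=.08,max_force=8)); st("bar"); gripper_to(0,f_grip=25); st("grip")
for q in [1.4,1.2,1.0,.8,.6,.4,.2,.03]:
    h=move_l(bar(q),feed=.12,max_force=30); o=observe(); print(round(q,2),h,o["ft_force"].round(1),round(o["opening"],4))
    if h: break
```

```text
False
False
True
home t 65.2 tcp [0.5013 0.0792 0.0508] op 0.0150 gf 39.6 F [0.2 1.2 4. ]
[[-0.08336201 -0.07386279  0.05076514]]
False
bar t 68.4 tcp [0.5651 0.0088 0.135 ] op 0.0452 gf 0.0 F [-0.2 -0.8  0.2]
grip t 68.8 tcp [0.5649 0.0088 0.1348] op 0.0109 gf 24.4 F [-0.7 -0.   2.4]
1.4 False [-1.9  4.6  6.5] 0.011
1.2 False [-1.2  3.2  6. ] 0.011
1.0 False [1.6 1.4 2. ] 0.011
0.8 False [3.7 0.9 0.7] 0.0109
0.6 False [ 5.  -0.8  0.2] 0.0108
0.4 False [ 6.4 -1.  -3. ] 0.011
0.2 False [ 7.3 -1.9 -4.5] 0.0109
0.03 False [ 5.6 -1.4 -5.4] 0.0112
```

Run:
```python
from chk import *
gripper_to(.04); st(); p=observe()["eef_pos"]; move_l([*p[:2],.25],feed=.2)
gripper_to(.066); movep(pw(-.001,-.078,.20),down(np.radians(95))); hold(.1); chk("w12")
im,d,c=load("w12"); Q=topress(cloud(d,c).reshape(-1,3))
q=Q[(abs(Q[:,0]+.085)<.02)&(abs(Q[:,1]+.072)<.02)&(Q[:,2]>.079)&(Q[:,2]<.091)]; print("post",len(q),q.mean(0))
im,d,c=snap("top","t12"); Q=topress(cloud(d,c).reshape(-1,3))
q=Q[(abs(abs(Q[:,0])-.027)<.013)&(abs(Q[:,1]+.2425)<.03)&(Q[:,2]>.07)&(Q[:,2]<.16)]; print("bar",len(q),q.min(0).round(4),q.max(0).round(4)); st()
```

```text
t 71.5 tcp [ 0.5721 -0.0834  0.0691] op 0.0400 gf 0.0 F [ 0.4 -0.2 -0.2]
top 0.05251781960529206 mark 71 [ 0.0004 -0.054   0.0529]
front edge -0.029391984751209306
sides [-0.0237  0.0248]
  stop 427 [ 0.0007 -0.0288  0.0474] [-0.0166 -0.0318  0.0453] [ 0.0172 -0.0256  0.049 ]
  stop 224 [-0.0294 -0.0423  0.0475] [-0.0325 -0.0515  0.0453] [-0.0263 -0.0336  0.0489]
  stop 218 [ 0.0304 -0.0427  0.0474] [ 0.0274 -0.0518  0.0454] [ 0.0335 -0.0337  0.049 ]
  stop 185 [-0.0293 -0.1144  0.0475] [-0.0324 -0.1239  0.0453] [-0.0264 -0.1054  0.0489]
  stop 179 [ 0.0304 -0.1141  0.0474] [ 0.0275 -0.1231  0.0455] [ 0.0334 -0.1056  0.0488]
  stop 301 [ 0.0005 -0.1288  0.0475] [-0.0162 -0.1318  0.0455] [ 0.0173 -0.1257  0.049 ]
post 483 [-0.08329896 -0.07277125  0.08446528]
bar 146 [-0.0393 -0.2476  0.0838] [ 0.0388 -0.2358  0.095 ]
 t 74.7 tcp [0.5838 0.0819 0.2001] op 0.0659 gf 0.0 F [-0.4  0.4 -0.1]
```

Run:
```python
from h import *
a=(-.0005,-.0785); print(move_l(pw(*a,.0403),feed=.08,max_force=6)); st("at"); gripper_to(0,f_grip=60); st("grip")
move_l(pw(*a,.07),feed=.05); move_l(pw(*a,.25),feed=.2); st("up")
T=[.4985,-.4368]; r=down(np.radians(88.6)); movep([*T,.20],r); st("over"); move_l([*T,.03],feed=.12); print(move_l([*T,.0035],feed=.02,max_force=5)); st("down")
gripper_to(.06); st(); move_l([*T,.15],feed=.15)
movep([0.38,-0.30,0.40],down(pi)); hold(.2); im,d,c=snap("wrist","w13"); X=cloud(d,c); st()
platepose("w13",T,r=.065,zlo=.01,zhi=.026)
P=near(X,(.5,-.27),.12,.030,.045); print("brush",rect(P))
snap("top","t13"); snap("scene","s13"); bits(["t13","s13"],.010,.036,(.116,.208)); bits(["t13","s13"],ylim=(-.015,.113))
Q=topress(cloud(*load("t13")[1:]).reshape(-1,3))
q=Q[(abs(Q[:,0]+.085)<.02)&(abs(Q[:,1]+.072)<.03)&(Q[:,2]>.079)&(Q[:,2]<.091)]; print("post",len(q),q.mean(0))
q=Q[(abs(abs(Q[:,0])-.027)<.013)&(abs(Q[:,1]+.2425)<.03)&(Q[:,2]>.07)&(Q[:,2]<.16)]; print("bar",len(q),q.min(0).round(4),q.max(0).round(4))
```

```text
False
at t 76.9 tcp [0.5846 0.0818 0.0408] op 0.0656 gf 0.0 F [-0.5 -0.3 -0. ]
grip t 77.2 tcp [0.5849 0.0818 0.0411] op 0.0480 gf 62.8 F [-0.8 -0.3  4.7]
up t 79.0 tcp [0.5833 0.0817 0.2482] op 0.0484 gf 62.3 F [-0.1  0.4 -3.4]
over t 80.9 tcp [ 0.4994 -0.4357  0.2002] op 0.0484 gf 62.2 F [-0.4  0.3 -2.3]
True
down t 83.6 tcp [ 0.4984 -0.4367  0.0052] op 0.0478 gf 63.2 F [-0.4 -0.5  5.7]
 t 83.8 tcp [ 0.4971 -0.4352  0.003 ] op 0.0598 gf 0.0 F [ 0.7 -0.9  0.2]
 t 86.6 tcp [ 0.38   -0.3001  0.3992] op 0.0599 gf 0.0 F [-0.2 -0.8 -0.8]
w13 [ 0.5002 -0.4371] [90.  50.2] 88.0 dark 12 [ 0.5004 -0.4122  0.0169] z 0.0166
brush (array([ 0.52044849, -0.27670569]), (183.24887084960938, 25.960723876953125), 6.921360969543457)
t13 48 c [0.025 0.138 0.015] min [0.017 0.132 0.01 ] max [0.034 0.146 0.019] [133. 130. 120.]
t13 42 c [-0.003  0.137  0.016] min [-0.009  0.131  0.01 ] max [0.005 0.145 0.022] [122. 119. 109.]
s13 34 c [0.03  0.135 0.015] min [0.021 0.128 0.01 ] max [0.037 0.142 0.019] [182. 180. 164.]
post 51 [-0.08666568 -0.07222117  0.08463783]
bar 144 [-0.0394 -0.2477  0.0835] [ 0.0387 -0.2357  0.0946]
```

View pics/t13.png

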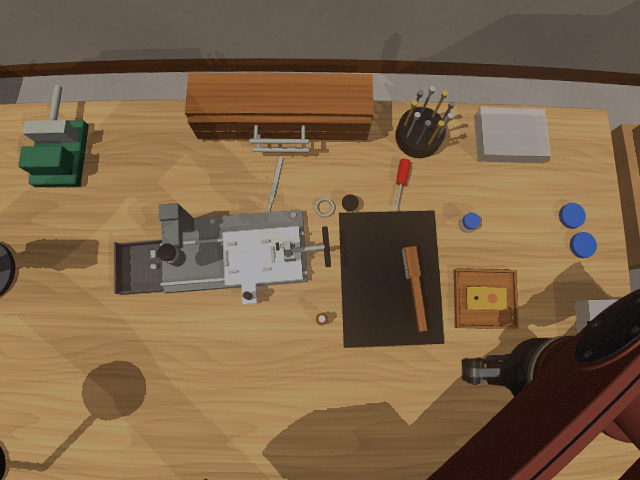

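The top view shows everything in place: plate flat in the tray (487,298), brush on the mat (413,265), scrap in the pan (152,260), clamp bar open (326,247), slide home, and all bystanders where they started.

```bash
python3 -c "
from plant import *
print(job_done())"
```

```text
the job is handed in; nothing more can be done
None
```

The job is handed in, though no verdict came back. Both scrap pieces found are in the pan, the plate was pressed with the mark within about 1 mm of the punch tip and now lies flat in the tray, the brush is on the mat, the clamp is open, the slide is home and the bystanders were not moved.

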